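Open the inlay press and slide the box out

ROBOT

A 6-joint arm with a two-finger parallel gripper is mounted at the origin on the work surface. World frame = base frame: x ahead of the robot, y to its left, z up, the work surface at z = 0. Lengths are in m, angles in rad, forces in N, time in s.
With the tool pointing down it reaches from about 0.2 to 0.875 m from the base axis. Payload 3.4 kg.
Tool frame: the origin (TCP) lies at the very end of the fingers, on their centre line; the grasp point (between the pads) lies 19 mm behind it; z points along the fingers, y is the line along which they close (so a half turn about z gives the same grasp; the last joint's range is limited). The gripper opens to 94 mm and grips with 3 to 60 N. Pads are 16 mm wide; open, the fingers measure 119 mm over their backs; the gripper's body (75 mm by 177 mm) begins 78 mm behind the grasp point.
Start: joints at [-1.284, 0.276, 1.505, -0, 1.361, -0.121], TCP at [0.228, -0.528, 0.205] pointing down, gripper open.
Joint ranges: [-2.89, 2.89], [-0.75, 2.08], [0.22, 2.7], [-1.18, 4.32], [0.11, 2.71], [-2.7, 2.7]. Speed limits (rad/s): [2.57, 2.57, 3.14, 3.14, 3.14, 3.14].

INTERFACE

Orientations are given as [roll, pitch, yaw] about the fixed x, y, z axes, in that order (R = Rz(yaw) Ry(pitch) Rx(roll)).
In Python, from plant import manip gives the robot as it stands. The module is installed in compiled form; this text tells all that it offers.
- The arm moves only by the shell command python3 -m handwheel 'ROWS' [FORCE]. ROWS is JSON, a list of rows, each an object with "dp": the shift along the world's x, y, z each as a share of 1000 mm, from -1 to 1, a list of three; "angular": the turn, a rotation vector about the world's x, y, z each as a share of pi/4 rad, from -1 to 1, a list of three; "fingers": the opening, from -1 (shut) to 1 (fully open). A call has 1 to 5 rows; each row is the pose to reach, as a shift and turn from the pose commanded when the call began; what a row does not reach only later rows make up. A row lasts 1/8 s, in which the tool goes at most 62.5 mm and 10.7 degrees, less where a joint would pass 70% of its speed; a pose out of reach is approached as far as the arm can. A call with a number of a shift or a turn outside -1 to 1 is refused whole. A call with a gripper value outside its range is refused whole. The fingers move at their own pace and stop on an object; FORCE is the grip in N (left out, the last holds). Time passes only in rows, so rows that repeat a pose let the fingers close. It gives the time, the measured TCP pose, the force, the opening and the grip force at its end, in the units of the state.
- manip.state(): the state, without advancing time (a new reading comes with each control period).
- manip.snapshot(name): name is "scene" or "side" or "wrist"; returns a dict with "img" (400x640x3 uint8, red, green, blue), "z_map" (400x640 float32, m along the optical axis (not along the pixel's ray), 0 where there is no reading), "K" (3x3 intrinsics, pixels), "T" (4x4, takes a point from camera to world coordinates). Camera axes: x right, y down, z forward; pixel columns grow to the right and rows downward; lengths in m; the calibration is good to about 2 mm. A picture is of the moment at which its call begins.
- manip.finish_job(): hands the job in; it is judged then, once.
The state is a dict: "time_s": time; "q": joint angles; "qd": joint speeds; "tau": joint torques, N m; "tool_pos": TCP position; "tcp_rot": TCP orientation; "contact_force": force on the tool from outside, world axes, zero at the start; "torque": the same for the moment, N m; "width": opening from 0.0 (shut) to 1.0 (fully open); "grasp_force": force on a finger pad.
Only numpy, scipy, OpenCV 4.12 (cv2) and the standard library are available. Lean on these libraries where they do the work, as an engineer would, in place of code of your own. Each camera call takes 0.05 s, during which the arm holds its last target. There are 200 camera calls.

TASK

Push the press's counterweighted hold-down arm up past its balance point so that it stays raised by itself against its back stop, then push the square lacquer box along the press bed until it rests fully home against the end stop. Only push: do not pick up the box, and leave everything else on the bench where it is. At the end the arm is up, the box is home and you are clear of both.

Things in the scene. Friction and masses are not known exactly. Their poses are not given: they have to be found in the camera images.
- press: Wooden inlay press fixed to the bench. Origin on the bench under the middle of the bed, straight below the shoe when the arm is down; z up, +x away from the operator to the arm's pivot, +y along the bed to the end stop. Bed 120 mm wide (x), y = -110 to 182 mm, top 20 mm above the bench. Channel 83 mm wide along y between rails 10 mm wide and 10 mm above the bed top; its -y end is open.
- stop_face (a point): Middle of the end stop's face that the box must meet: 170 mm along +y from the press origin, 40 mm above the bench. The stop is a wooden bar across the channel's +y end, 103 mm wide, reaching 50 mm above the bench. The box's centre is 40 mm short of this face when home.
- pivot (a point): Middle of the arm's pivot axis, which is parallel to the press's y, at x = 130, z = 90 mm from the press origin, between two dark steel cheeks (x = 113 to 171 mm, y within 33 mm, up to 150 mm high). A brass counterweight sits behind it on the arm's tail.
- hold_arm (a joint): Angle of the hold-down arm in rad: about 0 when down with its cork shoe resting on the box, growing as it is raised, 1.48 when leaning against its back stop. Balance point near 0.9: below it the arm falls back onto the box, above it it goes over to the back stop by itself and stays. Damped pivot. Some 3 to 6 N pushed level at the crossbar raises it.
- crossbar (a point): Centre of the crossbar at the arm's free end, moving with the arm: round wooden bar 18 mm thick, 110 mm long, parallel to the press's y. Arm: 16 mm steel rod, rising from the pivot to the operator 27 degrees above level when down (crossbar then 199 mm above the bench, on the -x side). The bar is 240 mm from the pivot axis, swings up and to +x, at most 330 mm high; shoe 34 mm across.
- box: Square brown lacquer box blank, 80 x 80 mm, 40 mm tall, shell inlay on its top, 0.15 to 0.31 kg, loose. Origin under its centre, its axes along the press's. It stands in the channel under the shoe, top 60 mm above the bench; it slides along the channel with 1.5 mm play each side.
- canister: Bystander: screw-top glass canister of shell offcuts, 80 mm across, 98 mm tall, behind the bed on the press's -y side. Origin under its centre.
- mallet: Bystander: small wooden mallet lying on the bench, handle 200 mm, head 44 mm across and 80 mm long, on the press's -y side. Origin on the bench about mid-length; head at its +x end.
- bowl: Bystander: brown lacquered bowl turned upside down, 130 mm across, 60 mm tall, beyond the end stop (press's +y side). Origin under its centre.
- pot: Bystander: round brown lacquered pot with lid, 64 mm across, 50 mm tall, behind the bed on the press's +y side. Origin under its centre.
- square: Bystander: steel try square lying flat, stock 100 mm, blade 150 mm, 14 mm thick at most, on the robot's side of the bench to the left. Origin under the middle of the stock.
- paddle: Bystander: flat bamboo burnishing paddle, 238 mm long, 45 mm wide, 7 mm thick, lying along the robot's side of the press bed, beneath the crossbar. Origin under the middle.
Not all that is in view belongs to the job. Leave any blue or orange look-alike of the box alone.

How it is judged:
By the outcome, as a careful person would: the job done as asked, in the order asked, and still so for the second after the job is handed in, with the robot touching nothing.
It also fails if it takes over 48 s, if anything falls off the work surface, if the arm or the gripper's body presses on something with over 40 N, if the wrist force passes 120 N, or if a joint passes its speed limit or range.

## Working session

There is one attempt and no reset: what is moved stays moved. The work goes in short steps, Python scripts to look and compute and a shell command to move; the robot and the scene stay as the last step left them, time stands still between calls to the robot, and variables do not carry over. Pictures are saved under pics/ and viewed, at most 10 in all, crops included, and the job is handed in when it is done.

```bash
mkdir -p pics
cat > h.py <<'E'
import numpy as np, cv2
from plant import manip
def snap(n,f=None):
    s=manip.snapshot(n)
    if f: cv2.imwrite('pics/'+f,s['img'][:,:,::-1])
    return s
def pts(s):
    K,T,z=s['K'],s['T'],s['z_map']
    v,u=np.mgrid[:z.shape[0],:z.shape[1]]
    P=np.stack([(u-K[0,2])/K[0,0]*z,(v-K[1,2])/K[1,1]*z,z],-1)
    W=P@T[:3,:3].T+T[:3,3]; W[z==0]=np.nan
    return W
E
python3 - <<'E'
from h import *
np.set_printoptions(precision=3,suppress=True)
for n in('scene','side'):
    s=snap(n,n+'1.png'); np.savez(n+'1.npz',**s); print(n,s['T'][:3,3],s['T'][:3,2])
print(manip.state())
E
```

```text
scene [ 0.868 -0.402  1.038] [-0.341  0.434 -0.834]
side [0.189 0.7   0.767] [ 0.346 -0.678 -0.648]
{'time_s': 0.1, 'q': array([-1.284,  0.277,  1.506,  0.   ,  1.361, -0.121]), 'qd': array([ 0.   , -0.001, -0.002, -0.   , -0.   , -0.   ]), 'tau': array([  0.001, -40.545, -23.778,   0.07 ,   0.03 ,  -0.   ]), 'tool_pos': array([ 0.228, -0.527,  0.205]), 'tcp_rot': array([-3.14 , -0.   ,  0.408]), 'contact_force': array([-0.105, -0.054,  0.014]), 'torque': array([ 0.004, -0.024,  0.009]), 'grasp_force': 0.0, 'width': 1.0040210534877554}
```

View pics/scene1.png

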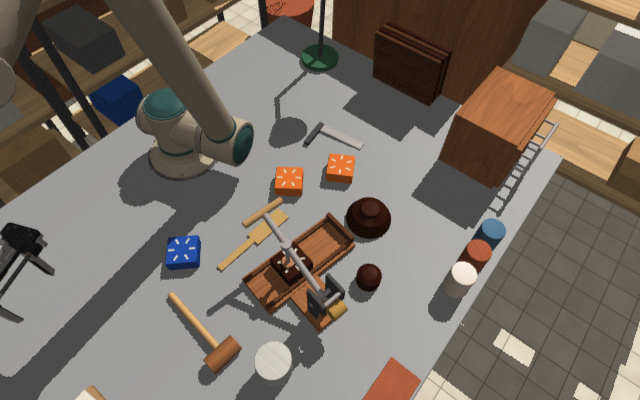

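View pics/side1.png

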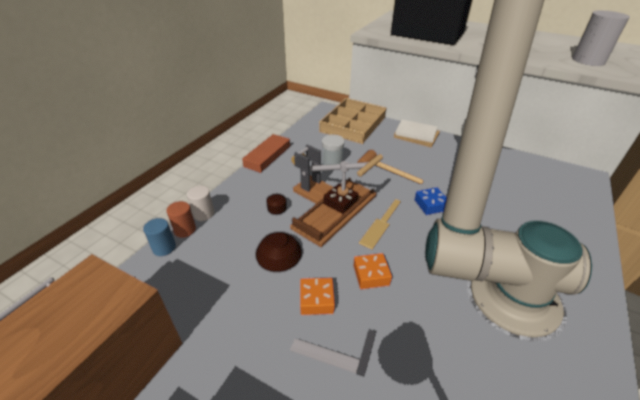

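The scene view shows the press at about (300,265), with the brown box under the shoe at (292,263), the crossbar at (263,212), the pivot cheeks at (325,297) and the end stop at (340,235). Things that could be taken for the box: blue block (183,252), orange blocks (289,180) and (341,167), and brown box (292,263). The brown one in the channel matches the description. The side view shows the same layout, with the box at (340,197).

Run:
```python
from h import *
np.set_printoptions(precision=3,suppress=True)
s=dict(np.load('scene1.npz')); W=pts(s); im=s['img']
hsv=cv2.cvtColor(im,cv2.COLOR_RGB2HSV)
for n,(u,v) in dict(box=(292,263),cross=(263,212),cheek=(325,290),stop=(343,232),railend=(252,285),cw=(338,310),can=(273,360),pot=(369,276),bowl=(369,212),bed=(320,245),pad=(250,245)).items(): print(n,W[v,u],hsv[v,u])
# bed by wood colour + height, largest blob near press
X,Y,Z=W[...,0],W[...,1],W[...,2]
m=((hsv[...,1]>90)&(Z>.014)&(Z<.056)); m[:, :240]=0;m[:,362:]=0;m[:205]=0;m[330:]=0
n,l,st,c=cv2.connectedComponentsWithStats(m.astype(np.uint8))
for i in range(1,n):
    if st[i,4]>100:
        q=W[...,:2][l==i].astype(np.float32); r=cv2.minAreaRect(q); print(st[i],r, cv2.boxPoints(r))
k=(Z>.13)&(Z<.3)&(hsv[...,1]>60); k[:,:235]=0;k[:,300:]=0;k[:190]=0;k[235:]=0
q=W[k]; print('crossbar',k.sum(),np.nanmean(q,0)); 
e,V=np.linalg.eigh(np.cov(q.T)); print(V[:,2],e**.5, (q@V[:,2]).min(),(q@V[:,2]).max())
c=cv2.resize(im[190:340,230:400],None,fx=4,fy=4,interpolation=cv2.INTER_CUBIC); cv2.imwrite('pics/crop1.png',c[:600,:,::-1])
```

```text
box [ 0.542 -0.098  0.068] [ 13 129 192]
cross [ 0.452 -0.088  0.207] [ 16 121 171]
cheek [ 0.656 -0.109  0.094] [10 50 76]
stop [0.582 0.062 0.049] [ 10 186  37]
railend [ 0.488 -0.194  0.024] [ 13 154 166]
cw [ 0.713 -0.135  0.118] [ 18 150 177]
can [ 0.668 -0.302  0.096] [ 18  18 207]
pot [0.709 0.003 0.05 ] [  8 166  60]
bowl [0.602 0.152 0.058] [  8 152  67]
bed [0.549 0.005 0.019] [ 12 153 168]
pad [ 0.397 -0.111  0.006] [ 18 128 152]
[347 205  15  30 349] ((0.5720512270927429, 0.12696918845176697), (0.03753744810819626, 0.08928272873163223), 39.01763153076172) [[0.529 0.15 ]
 [0.586 0.08 ]
 [0.615 0.104]
 [0.559 0.173]]
[ 292  213   63   79 2106] ((0.5703125596046448, -0.0017475113272666931), (0.1516902595758438, 0.1642046868801117), 79.08837127685547) [[ 0.475 -0.061]
 [ 0.637 -0.092]
 [ 0.665  0.057]
 [ 0.504  0.088]]
[ 242  250   90   80 2306] ((0.575301468372345, -0.15986663103103638), (0.1257883459329605, 0.23237767815589905), 78.13554382324219) [[ 0.449 -0.198]
 [ 0.676 -0.245]
 [ 0.702 -0.122]
 [ 0.475 -0.074]]
crossbar 333 [ 0.451 -0.089  0.205]
[-0.176 -0.984 -0.005] [0.003 0.008 0.031] -0.04917585553109996 0.05952030228051205
```

View pics/crop1.png

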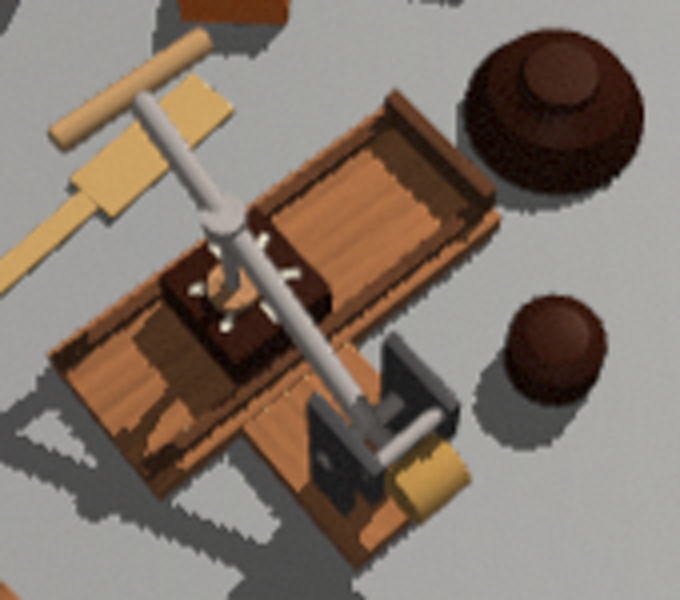

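The crop shows the brown box with the shell inlay, at crop (245,295), under the cork shoe. It stands in the channel, and the stop is at the upper right (440,150). The choice is confirmed. Next I refine the press frame.

Run:
```python
from h import *
np.set_printoptions(precision=4,suppress=True)
from scipy.spatial import cKDTree
for nm in('scene','side'):
    s=dict(np.load(nm+'1.npz')); W=pts(s); hsv=cv2.cvtColor(s['img'],cv2.COLOR_RGB2HSV)
    o=np.array([.534,-.104])
    for deg in(-10.2,):
        a=np.radians(deg); R=np.array([[np.cos(a),-np.sin(a)],[np.sin(a),np.cos(a)]])
        P=np.dstack([(W[...,:2]-o)@R,W[...,2]]); x,y,z=P[...,0],P[...,1],P[...,2]
        near=(abs(x)<.09)&(y>-.14)&(y<.21)
        g=lambda m:(m.sum(),np.percentile(x[m],[1,99]),np.percentile(y[m],[1,99]),np.median(z[m]))
        print(nm,'stop',g(near&(z>.044)&(z<.054)&(y>.12)))
        b=near&(z>.054)&(z<.064)&(abs(y)<.07)&(x>-.06)&(x<.06)
        print('boxtop',g(b),cv2.minAreaRect(np.stack([x[b],y[b]],1).astype(np.float32)))
        bed=near&(z>.014)&(z<.024)&(hsv[...,1]>90)&(abs(x)<.075); print('bed',g(bed))
        for lo,hi in((-.075,-.035),(.035,.075)):
            r=near&(z>.026)&(z<.034)&(x>lo)&(x<hi)&(abs(y-.1)<.05)|near&(z>.026)&(z<.034)&(x>lo)&(x<hi)&(y<-.05)
            if r.sum()>20: print('rail',g(r),np.polyfit(y[r],x[r],1))
        k=(z>.18)&(z<.22)&(abs(y)<.08)&(x<-.07)&(x>-.12)&(hsv[...,1]>60); print('bar',g(k), np.polyfit(y[k],x[k],1))
```

```text
scene stop (np.int64(160), array([-0.0535,  0.0474]), array([0.1709, 0.1831]), np.float64(0.048763635868621924))
boxtop (np.int64(566), array([-0.0429,  0.0353]), array([-0.0288,  0.0498]), np.float64(0.059447979260566)) ((-0.004256408661603928, 0.0109111238270998), (0.08028236031532288, 0.08083441108465195), 0.07151766121387482)
bed (np.int64(2778), array([-0.0625,  0.0715]), array([-0.1066,  0.1724]), np.float64(0.019466324182611627))
rail (np.int64(198), array([-0.0565, -0.045 ]), array([-0.1057,  0.1486]), np.float64(0.029577512800509242)) [ 0.0045 -0.0505]
rail (np.int64(230), array([0.037 , 0.0475]), array([-0.1068,  0.1472]), np.float64(0.02940603484961457)) [0.0025 0.0423]
bar (np.int64(321), array([-0.0964, -0.0788]), array([-0.0515,  0.0554]), np.float64(0.20568376518361753)) [ 0.005  -0.0858]
side stop (np.int64(133), array([-0.0544,  0.0455]), array([0.1731, 0.1859]), np.float64(0.04851994195397369))
boxtop (np.int64(381), array([-0.0437,  0.0344]), array([-0.0256,  0.0524]), np.float64(0.058626609724971024)) ((-0.004502441734075546, 0.013083906844258308), (0.08047695457935333, 0.0818106010556221), 0.15017879009246826)
bed (np.int64(1254), array([-0.064 ,  0.0731]), array([-0.1008,  0.1854]), np.float64(0.019021980094963253))
rail (np.int64(135), array([-0.0568, -0.0391]), array([-0.1044,  0.1475]), np.float64(0.028878777507397202)) [ 0.0048 -0.0507]
rail (np.int64(103), array([0.0369, 0.0488]), array([-0.1064,  0.1493]), np.float64(0.028553664747801966)) [0.0049 0.0419]
bar (np.int64(182), array([-0.0968, -0.076 ]), array([-0.0465,  0.0594]), np.float64(0.20447670450192235)) [ 0.0123 -0.0905]
```

```bash
python3 -m handwheel '[{"dp":[0.02,0.05,0.03],"angular":[0,0,-0.15],"fingers":-1},{"dp":[0.04,0.1,0.05],"angular":[0,0,-0.3],"fingers":-1},{"dp":[0.06,0.15,0.05],"angular":[0,0,-0.45],"fingers":-1},{"dp":[0.08,0.2,0.05],"angular":[0,0,-0.6],"fingers":-1},{"dp":[0.1,0.25,0.05],"angular":[0,0,-0.752],"fingers":-1}]' 10
python3 -m handwheel '[{"dp":[0.02,0.05,0],"angular":[0,0,0],"fingers":-1},{"dp":[0.04,0.1,0],"angular":[0,0,0],"fingers":-1},{"dp":[0.055,0.15,-0.02],"angular":[0,0,0],"fingers":-1},{"dp":[0.064,0.2,-0.055],"angular":[0,0,0],"fingers":-1},{"dp":[0.064,0.2,-0.085],"angular":[0,0,0],"fingers":-1}]'
python3 - <<'E'
from h import *
st=manip.state(); print(st['tool_pos'],st['tcp_rot'],st['contact_force'],st['width'])
snap('scene','scene2.png')
E
```

```text
time_s: 0.72
tool_pos: [0.3283, -0.276, 0.2553]
tcp_rot: [-3.141, -0.0, -0.187]
contact_force: [1.0, -0.2, -0.2]
width: 0.504
grasp_force: 0.0
time_s: 1.35
tool_pos: [0.3916, -0.0743, 0.1693]
tcp_rot: [-3.14, 0.001, -0.177]
contact_force: [-0.2, -1.1, 0.5]
width: 0.007
grasp_force: 0.0
[ 0.39158805 -0.07434214  0.16931137] [-3.14038839e+00  7.30328752e-04 -1.77031068e-01] [-0.17058446 -1.0608636   0.50919165] 0.006858907997687635
```

View pics/scene2.png

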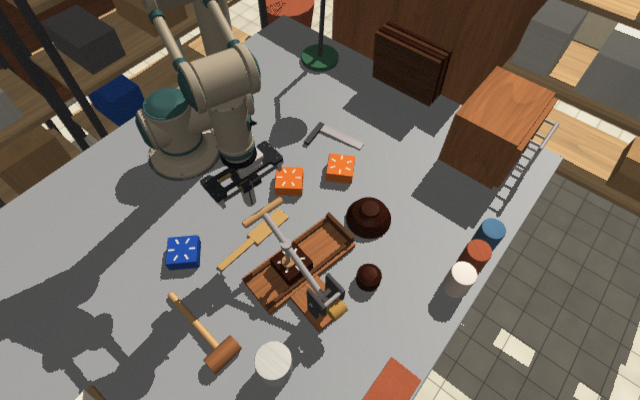

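The scene shows the closed fingers at (250,195), just behind the crossbar at (263,212) on the operator's side. The push can start.

```bash
python3 -m handwheel '[{"dp":[0.02,-0.004,0],"angular":[0,0,0],"fingers":-1},{"dp":[0.039,-0.007,0],"angular":[0,0,0],"fingers":-1},{"dp":[0.052,-0.01,0.022],"angular":[0,0,0],"fingers":-1},{"dp":[0.069,-0.013,0.045],"angular":[0,0,0],"fingers":-1},{"dp":[0.09,-0.017,0.068],"angular":[0,0,0],"fingers":-1}]'
python3 - <<'E'
from h import *
snap('scene','scene3.png')
E
```

```text
time_s: 2.02
tool_pos: [0.4772, -0.0942, 0.2404]
tcp_rot: [-3.141, 0.013, -0.184]
contact_force: [-11.7, 4.4, 9.4]
width: 0.004
grasp_force: 6.0
```

View pics/scene3.png

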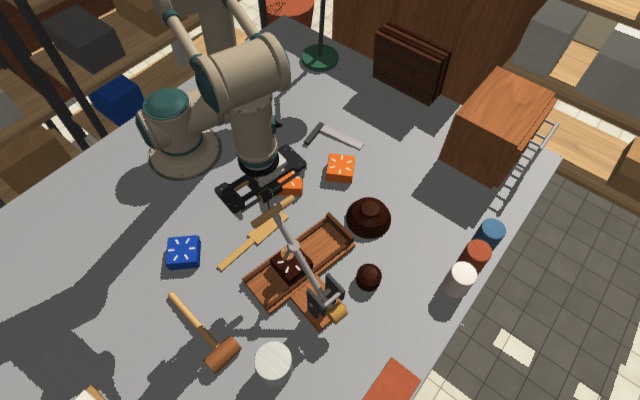

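The crossbar has lifted to about (272,210) and the shoe is off the box, so I continue.

```bash
python3 -m handwheel '[{"dp":[0.024,-0.004,0.02],"angular":[0,0,0],"fingers":-1},{"dp":[0.049,-0.009,0.035],"angular":[0,0,0],"fingers":-1},{"dp":[0.079,-0.014,0.048],"angular":[0,0,0],"fingers":-1},{"dp":[0.103,-0.018,0.056],"angular":[0,0,0],"fingers":-1},{"dp":[0.131,-0.024,0.061],"angular":[0,0,0],"fingers":-1}]'
python3 -m handwheel '[{"dp":[0.02,-0.004,0.002],"angular":[0,0,0],"fingers":-1},{"dp":[0.035,-0.006,0.003],"angular":[0,0,0],"fingers":-1},{"dp":[0.035,-0.006,0.003],"angular":[0,0,0],"fingers":-1},{"dp":[0.035,-0.006,0.003],"angular":[0,0,0],"fingers":-1}]'
python3 - <<'E'
from h import *
snap('scene','scene4.png')
E
```

```text
time_s: 2.7
tool_pos: [0.6157, -0.1205, 0.3014]
tcp_rot: [3.141, -0.003, -0.185]
contact_force: [-0.1, 0.9, 1.3]
width: 0.005
grasp_force: 0.2
time_s: 3.2
tool_pos: [0.6483, -0.1256, 0.3028]
tcp_rot: [3.141, -0.0, -0.184]
contact_force: [-0.5, -0.0, 0.2]
width: 0.005
grasp_force: 0.0
```

View pics/scene4.png

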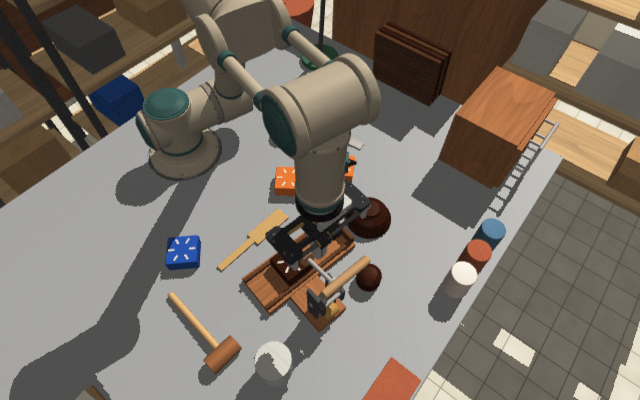

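The arm has gone over: the crossbar is at (347,277), beyond the pivot, and the fingers are clear at zero force. I back off and go down behind the box on the -y side.

```bash
python3 -m handwheel '[{"dp":[-0.05,0.009,0],"angular":[0,0,0],"fingers":-1},{"dp":[-0.1,0.018,0],"angular":[0,0,0],"fingers":-1},{"dp":[-0.132,-0.02,0],"angular":[0,0,0],"fingers":-1},{"dp":[-0.132,-0.055,-0.03],"angular":[0,0,0],"fingers":-1},{"dp":[-0.132,-0.055,-0.09],"angular":[0,0,0],"fingers":-1}]'
python3 -m handwheel '[{"dp":[0,0,-0.05],"angular":[0,0,0],"fingers":-1},{"dp":[0,0,-0.08],"angular":[0,0,0],"fingers":-1},{"dp":[0,0,-0.08],"angular":[0,0,0],"fingers":-1}]'
python3 - <<'E'
from h import *
np.set_printoptions(precision=4,suppress=True)
s=snap('side'); W=pts(s); o=np.array([.5302,-.1013]); a=np.radians(-10.45); R=np.array([[np.cos(a),-np.sin(a)],[np.sin(a),np.cos(a)]])
print('tcp press',(manip.state()['tool_pos'][:2]-o)@R)
P=(W[...,:2]-o)@R;x,y,z=P[...,0],P[...,1],W[...,2]
b=(z>.054)&(z<.064)&(abs(x)<.05)&(y>-.06)&(y<.1);print(b.sum(),np.percentile(x[b],[1,99]),np.percentile(y[b],[1,99]))
k=(z>.26)&(x>.15)&(x<.3)&(abs(y)<.08); print('bar',k.sum(),np.median(x[k]),np.median(z[k]))
E
```

```text
time_s: 3.88
tool_pos: [0.5175, -0.1832, 0.2149]
tcp_rot: [3.138, -0.009, -0.186]
contact_force: [0.4, 0.9, -0.6]
width: 0.005
grasp_force: 0.0
time_s: 4.25
tool_pos: [0.514, -0.1791, 0.1309]
tcp_rot: [-3.14, 0.005, -0.183]
contact_force: [0.1, -0.5, 0.4]
width: 0.002
grasp_force: 0.0
tcp press [-0.0001 -0.0798]
452 [-0.0394  0.0387] [-0.0277  0.0507]
bar 285 0.21258245888498067 0.31194004312183876
```

The bar measures x 0.213, z 0.312 in the press frame, so it rests on the back stop. The fingers are centred behind the box. I go down and push.

```bash
python3 -m handwheel '[{"dp":[0,0,-0.05],"angular":[0,0,0],"fingers":-1},{"dp":[0,0,-0.085],"angular":[0,0,0],"fingers":-1},{"dp":[0,0,-0.096],"angular":[0,0,0],"fingers":-1},{"dp":[0,0,-0.096],"angular":[0,0,0],"fingers":-1}]'
python3 -m handwheel '[{"dp":[0.003,0.015,0],"angular":[0,0,0],"fingers":-1},{"dp":[0.006,0.03,0],"angular":[0,0,0],"fingers":-1},{"dp":[0.008,0.045,0],"angular":[0,0,0],"fingers":-1},{"dp":[0.011,0.06,0],"angular":[0,0,0],"fingers":-1},{"dp":[0.014,0.075,0],"angular":[0,0,0],"fingers":-1}]'
python3 -m handwheel '[{"dp":[0.003,0.015,0],"angular":[0,0,0],"fingers":-1},{"dp":[0.006,0.03,0],"angular":[0,0,0],"fingers":-1},{"dp":[0.008,0.045,0],"angular":[0,0,0],"fingers":-1},{"dp":[0.01,0.055,0],"angular":[0,0,0],"fingers":-1},{"dp":[0.012,0.065,0],"angular":[0,0,0],"fingers":-1}]'
```

```text
time_s: 4.8
tool_pos: [0.5171, -0.1804, 0.0377]
tcp_rot: [3.141, -0.002, -0.183]
contact_force: [0.7, 0.2, 0.1]
width: 0.006
grasp_force: 0.0
time_s: 5.42
tool_pos: [0.5306, -0.1043, 0.037]
tcp_rot: [3.141, -0.001, -0.182]
contact_force: [-0.3, -3.5, 2.8]
width: 0.007
grasp_force: 1.9
time_s: 6.05
tool_pos: [0.5419, -0.0392, 0.0364]
tcp_rot: [3.141, 0.001, -0.183]
contact_force: [-1.3, -4.3, 3.0]
width: 0.001
grasp_force: 1.8
```

```bash
python3 -m handwheel '[{"dp":[0.001,0.003,0],"angular":[0,0,0],"fingers":-1},{"dp":[0.001,0.006,0],"angular":[0,0,0],"fingers":-1},{"dp":[0.002,0.009,0],"angular":[0,0,0],"fingers":-1},{"dp":[0.002,0.011,0],"angular":[0,0,0],"fingers":-1},{"dp":[0.002,0.012,0],"angular":[0,0,0],"fingers":-1}]'
python3 -m handwheel '[{"dp":[0,0.001,0],"angular":[0,0,0],"fingers":-1},{"dp":[0,0.002,0],"angular":[0,0,0],"fingers":-1},{"dp":[0,0.002,0],"angular":[0,0,0],"fingers":-1}]'
```

```text
time_s: 6.68
tool_pos: [0.5441, -0.0277, 0.0364]
tcp_rot: [-3.141, 0.0, -0.183]
contact_force: [-0.4, -2.5, 1.6]
width: 0.004
grasp_force: 1.2
time_s: 7.05
tool_pos: [0.544, -0.0256, 0.0364]
tcp_rot: [-3.141, 0.0, -0.183]
contact_force: [0.2, -0.7, -0.0]
width: 0.003
grasp_force: 0.6
```

```bash
python3 -m handwheel '[{"dp":[0,0.001,0],"angular":[0,0,0],"fingers":-1},{"dp":[0,0.002,0],"angular":[0,0,0],"fingers":-1},{"dp":[0.001,0.003,0],"angular":[0,0,0],"fingers":-1},{"dp":[0.001,0.003,0],"angular":[0,0,0],"fingers":-1}]'
```

```text
time_s: 7.55
tool_pos: [0.5443, -0.0238, 0.0364]
tcp_rot: [3.139, 0.001, -0.182]
contact_force: [-0.8, -4.8, 1.3]
width: 0.006
grasp_force: 2.6
```

Run:
```python
from h import *
s=snap('side','side5.png'); im=s['img'][130:290,220:440]
cv2.imwrite('pics/side5c.png',cv2.resize(im,None,fx=3.5,fy=3.5)[:,:,::-1])
```

```text
(no output)
```

View pics/side5c.png

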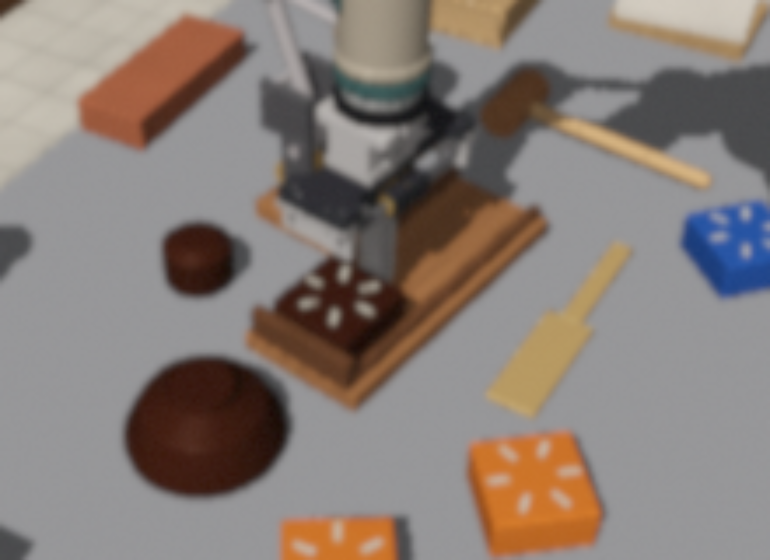

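The crop shows the box, at (340,305), touching or almost touching the end stop at (305,345). I press on until the force shows solid contact.

```bash
python3 -m handwheel '[{"dp":[0,0.001,0],"angular":[0,0,0],"fingers":-1},{"dp":[0,0.002,0],"angular":[0,0,0],"fingers":-1},{"dp":[0.001,0.003,0],"angular":[0,0,0],"fingers":-1},{"dp":[0.001,0.003,0],"angular":[0,0,0],"fingers":-1}]'
```

```text
time_s: 8.1
tool_pos: [0.5443, -0.0238, 0.0365]
tcp_rot: [3.134, 0.002, -0.18]
contact_force: [-3.4, -12.7, 1.9]
width: 0.002
grasp_force: 6.8
```

The tool has not moved and the force has climbed to 13 N, so the box is solidly home. I back straight off along -y, then go up.

```bash
python3 -m handwheel '[{"dp":[-0.001,-0.005,0],"angular":[0,0,0],"fingers":-1},{"dp":[-0.004,-0.02,0],"angular":[0,0,0],"fingers":-1},{"dp":[-0.009,-0.05,0],"angular":[0,0,0],"fingers":-1},{"dp":[-0.013,-0.07,0.03],"angular":[0,0,0],"fingers":-1},{"dp":[-0.013,-0.07,0.09],"angular":[0,0,0],"fingers":-1}]'
python3 -m handwheel '[{"dp":[0,0,0.06],"angular":[0,0,0],"fingers":-1},{"dp":[-0.04,0,0.12],"angular":[0,0,0],"fingers":-1},{"dp":[-0.1,0,0.14],"angular":[0,0,0],"fingers":-1},{"dp":[-0.16,0,0.14],"angular":[0,0,0],"fingers":-1},{"dp":[-0.2,0,0.14],"angular":[0,0,0],"fingers":-1}]'
python3 -m handwheel '[{"dp":[0,0,0],"angular":[0,0,0],"fingers":-1},{"dp":[0,0,0],"angular":[0,0,0],"fingers":-1},{"dp":[0,0,0],"angular":[0,0,0],"fingers":-1}]'
python3 - <<'E'
from h import *
np.set_printoptions(precision=4,suppress=True)
o=np.array([.5302,-.1013]); a=np.radians(-10.45); R=np.array([[np.cos(a),-np.sin(a)],[np.sin(a),np.cos(a)]])
for n in('scene','side'):
    s=snap(n,n+'6.png'); W=pts(s)
    P=(W[...,:2]-o)@R;x,y,z=P[...,0],P[...,1],W[...,2]
    b=(z>.0545)&(z<.064)&(abs(x)<.05)&(y>.05)&(y<.19);t=(z>.044)&(z<.0535)&(abs(x)<.06)&(y>.15)&(y<.2)
    print(n,'box',b.sum(),np.percentile(x[b],[1,99]),np.percentile(y[b],[1,99]),'stop',np.percentile(y[t],[1,99]))
    k=(z>.26)&(x>.15)&(x<.3)&(abs(y)<.08); print('bar',np.median(x[k]),np.median(z[k]))
E
```

```text
time_s: 8.72
tool_pos: [0.5308, -0.0907, 0.1251]
tcp_rot: [-3.14, 0.006, -0.185]
contact_force: [0.9, 0.0, 0.2]
width: 0.005
grasp_force: 0.0
time_s: 9.35
tool_pos: [0.3309, -0.0894, 0.267]
tcp_rot: [-3.141, -0.001, -0.183]
contact_force: [0.3, -0.7, -1.0]
width: 0.004
grasp_force: 0.0
time_s: 9.72
tool_pos: [0.3341, -0.0901, 0.2664]
tcp_rot: [-3.141, -0.0, -0.182]
contact_force: [0.7, -1.3, 1.1]
width: 0.007
grasp_force: 0.0
scene box 794 [-0.0401  0.0376] [0.0901 0.1675] stop [0.151  0.1813]
bar 0.22019473231914677 0.3193179719103361
side box 541 [-0.0406  0.0372] [0.0931 0.1708] stop [0.1543 0.1839]
bar 0.21234747002085494 0.31189019628401304
```

View pics/scene6.png

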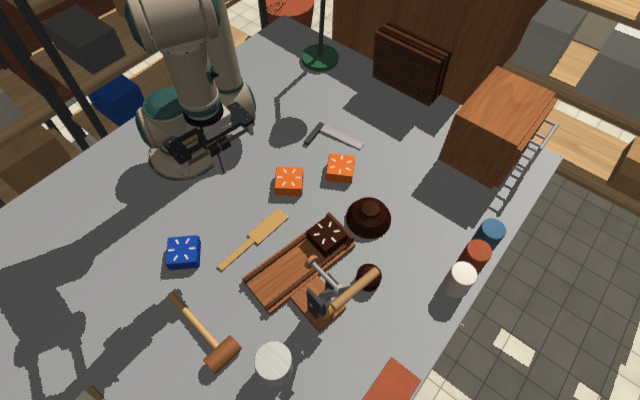

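The final picture shows the box home against the stop at (326,234) and the arm up with its crossbar at (355,290). The bystanders have not moved, and the gripper is clear at (205,135).

```bash
python3 -c "
from plant import manip
print(manip.finish_job())"
```

```text
the job is handed in; nothing more can be done
None
```

The job is handed in: the hold-down arm rests up against its back stop, the box is home against the end stop, and the robot is clear of both after about 10 s.

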